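Ready the rivet setter over its anvil

TASK

Draw the rivet setter (the longest tool, with the thick wooden handle) out of the sloping tool block and turn it upright, handle up. Hold it with its steel tip centred over the rivet on the anvil that stands on the granite slab, about a finger's width above the rivet and never touching rivet or anvil, ready for the mallet. Finish while still holding it there in the gripper, and leave the other tools in the block and everything else where it is.

Things in the scene. Friction and masses are not known exactly. Their poses are not given: they have to be found in the camera images.
- setter_grip (a point): Rivet setter, to be handled: point on its axis in the wooden handle, 120 mm from the tip, 48 mm from the butt, a good place to grip (24 mm thick). Its z axis runs from tip to butt. At the start the setter stands loose in one of the block's four bores, leaning 40 degrees from vertical, butt up, 46 mm of shank in the bore and 122 mm standing out.
- setter_tip (a point): Centre of the flat working tip (the free end of the steel shank) of the rivet setter; same axes as setter_grip. At the start it is at the bottom of the bore.
- rack: Wooden tool block, 120 x 250 mm in plan, about 100 mm high, fixed. Origin under its centre; its y axis runs along the row of four bores (at y -81, -27, 27, 81 mm). Bores 18 mm wide, 46 mm deep, leaning 40 degrees from vertical towards the block's +x (away from the robot): tools come out upwards and towards the block's +x.
- anvil_rivet (a point): Top of the brass rivet (16 mm wide, 5 mm high) that sits in the middle of the rivet anvil's top. The anvil is a fixed round dark steel stub, 60 mm wide at the foot and 34 mm at the top, 35 mm high with the rivet, on the granite slab; z is up.
- anvil: The rivet anvil itself with its rivet; origin at the centre of its underside, on the slab.
- setter: The rivet setter: round, 168 mm long, about 160 g (varies), balance point some 75 to 90 mm from the tip. From the tip: steel shank 14 mm in diameter, 72 mm long; brass collar 20 mm in diameter up to 80 mm; dark wooden handle 88 mm long, 22 to 26 mm in diameter. Origin at its tip, z towards its butt.
- slab: Grey granite slab, 250 x 300 x 30 mm, fixed flat on the plank table (table top at z = 0); origin under its centre, top 30 mm above the table.
- stamp_a_mid (a point): Plain steel stamp 14 mm in diameter, 100 mm long, loose in another bore, standing out 54 mm; point on its axis 50 mm from the lower end. Leave it.
- stamp_b_mid (a point): Steel stamp with a 19 mm head, 96 mm long, loose in another bore, standing out 50 mm; point on its axis 50 mm from the lower end. Leave it.
- awl_mid (a point): Short awl with a 20 mm wooden handle, 104 mm long, loose in another bore, standing out 58 mm; point on its axis 50 mm from the lower end. Leave it.
- rivet_bowl_mid (a point): Little steel bowl, 64 mm wide and 28 mm high, on the far part of the slab; point at its centre. Leave it.
- mallet_mid (a point): White plastic-headed mallet (head 100 x 66 x 66 mm, wooden handle), lying beyond the slab; point half-way up near its centre. Leave it.
- oil_mid (a point): Amber bottle, 48 mm wide and 130 mm high, beyond the tool block; point at its centre. Leave it.
- cup_mid (a point): White cup, 76 mm wide and 85 mm high, on the left of the tool block; point at its centre. Leave it.
- wallet_mid (a point): Flat black case, 90 x 150 x 18 mm, on the right of the slab; point at its centre. Leave it.
There are look-alikes about, which are no part of the job. Leave any blue or turquoise look-alike of the setter alone.

How it is judged:
By the outcome, as a careful person would: the job done as asked, in the order asked, and still so for the second after the job is handed in, while the arm keeps its last pose, push and grip.
It also fails if it takes over 35 s, if anything falls off the work surface, if the arm or the gripper's body presses on something with over 40 N, if the wrist force passes 120 N, or if a joint passes its speed limit or range.

ROBOT

A 6-joint arm with a two-finger parallel gripper is mounted at the origin on the work surface. World frame = base frame: x ahead of the robot, y to its left, z up, the work surface at z = 0. Lengths are in m, angles in rad, forces in N, time in s.
With the tool pointing down it reaches from about 0.375 to 0.9 m from the base axis. Payload 3.1 kg.
Tool frame: the origin (TCP) lies on the centre line of the jaws, within the pads' length; the fingertips stand 19 mm ahead of it and the grasp point (between the pads) is the TCP; z points along the fingers, y is the line along which they close (so a half turn about z gives the same grasp; the last joint's range is limited). The gripper opens to 85 mm and grips with 20 to 120 N. Pads are 22 mm wide; open, the fingers measure 114 mm over their backs; the gripper's body (76 mm by 85 mm) begins 54 mm behind the grasp point. The pads swing forward as they close: fully open they stand 13 mm farther back than shut.
Start: joints at [-1.498, 0.527, 1.433, -0, 1.181, -0.178], TCP at [0.156, -0.605, 0.25] pointing down, gripper open.
Joint ranges: [-3.08, 3.08], [-0.75, 2.2], [0.22, 2.44], [-1.43, 4.57], [0, 2.65], [-2.85, 2.85]. Speed limits (rad/s): [2.79, 2.79, 3.14, 3.14, 3.14, 3.14].

INTERFACE

Orientations are given as a unit quaternion [x, y, z, w].
In Python, from station import manip gives the robot as it stands.
- The arm moves only by the tool servo_tool, never from a script. Its argument "rows" is a list that holds one entry, the list of rows, each a list of 7 numbers: the turn, a rotation vector about the tool's x, y, z in degrees, then the shift along the tool's x, y, z in m, then the gripper command: -1 is shut, 1 is fully open, values between are in proportion. In form: [[[wx, wy, wz, tx, ty, tz, jaw], ...]]. A call has 1 to 8 rows; each row shifts and turns the commanded pose from where the row before left it, along the tool's axes as they then stand; what a row does not reach is not made up. A row lasts 1/12 s, in which the tool goes at most 41.7 mm and 7.16 degrees, less where a joint would pass 70% of its speed; a pose out of reach is approached as far as the arm can. A call is refused whole if a number of a shift passes 0.0417 or a number of a turn 7.16, either way. A call with a gripper value outside its range is refused whole. The fingers move at their own pace and stop on an object; "squeeze" is the grip in N (left out, the last holds). Time passes only in rows, so rows that do not move let the fingers close. It gives the time, the measured TCP pose, the force, the opening and the grip force at its end, in the units of the state.
- manip.sense(): the state, without advancing time (a new reading comes with each control period).
- manip.snapshot(name): name is "scene" or "top" or "wrist"; returns the picture (400x640x3 uint8, blue, green, red); there is no depth.
- manip.camera_info(name): a dict with "K" (3x3 intrinsics, pixels), "k1" (the pictures are not rectified: a ray, as slopes to the right and down, at radius r is drawn at 1 + k1 r^2 times it, then the intrinsics apply), "camera_from_world" (4x4, takes a point from world to camera coordinates). Camera axes: x right, y down, z forward; pixel columns grow to the right and rows downward; lengths in m; the calibration is good to about 2 mm. A picture is of the moment at which its call begins: read the wrist's pose just before it. camera_info takes no time and is no camera call; for the wrist camera it gives the pose at the moment of the call.
- manip.sign_off(): hands the job in; it is judged then, once.
The state is a dict: "t": time; "q": joint angles; "qd": joint speeds; "tau": joint torques, N m; "tcp_pos": TCP position; "tool_rot": TCP orientation; "force": force on the tool from outside, world axes, zero at the start; "ft_torque": the same for the moment, N m; "finger_gap": opening from 0.0 (shut) to 1.0 (fully open); "gripper_force": force on a finger pad.
Only numpy, scipy, OpenCV 4.12 (cv2) and the standard library are available. Lean on these libraries where they do the work, as an engineer would, in place of code of your own. Each camera call takes 0.05 s, during which the arm holds its last target. There are 200 camera calls.

## Working session

There is one attempt and no reset: what is moved stays moved. The work goes in short steps, Python scripts to look and compute and a tool call to move; the robot and the scene stay as the last step left them, time stands still between calls to the robot, and variables do not carry over. Pictures are saved under pics/ and viewed, at most 13 in all, crops included, and the job is handed in when it is done.

Besides the shell and the picture viewer there is one more tool, called after "Emit:" in YAML: its name, and indented under it one key for each argument. servo_tool: Moves the arm, as the interface text tells. Its arguments: {"type":"object","properties":{"rows":{"type":"array","items":{"type":"array","items":{"type":"array","items":{"type":"number"}}}},"squeeze":{"type":"number"}},"required":["rows"]}

```bash
mkdir -p pics; ls; cat > h.py <<'E'
import numpy as np, cv2, json
from station import manip
from scipy.spatial.transform import Rotation as R
def ray(ci,u,v):
    K=np.array(ci["K"]);k1=ci["k1"];T=np.array(ci["camera_from_world"])
    d=np.array([(u-K[0,2])/K[0,0],(v-K[1,2])/K[1,1]]);s=d.copy()
    for _ in range(20): s=d/(1+k1*(s@s))
    r=T[:3,:3].T@np.array([s[0],s[1],1]); return -T[:3,:3].T@T[:3,3], r/np.linalg.norm(r)
def plane(ci,u,v,z):
    o,r=ray(ci,u,v); return o+r*(z-o[2])/r[2]
def tri(ci1,p1,ci2,p2):
    o1,r1=ray(ci1,*p1);o2,r2=ray(ci2,*p2)
    s=np.linalg.lstsq(np.c_[r1,-r2],o2-o1,rcond=None)[0]
    a=o1+s[0]*r1;b=o2+s[1]*r2; return (a+b)/2,np.linalg.norm(a-b)
def proj(ci,p):
    K=np.array(ci["K"]);T=np.array(ci["camera_from_world"]);c=T[:3,:3]@p+T[:3,3]
    s=c[:2]/c[2]; s=s*(1+ci["k1"]*(s@s)); return K[:2,:2]@s+K[:2,2]
E
python3 - <<'E'
from h import *
a=manip.snapshot("scene");b=manip.snapshot("top")
cv2.imwrite("pics/s1.png",a);cv2.imwrite("pics/t1.png",b)
for n in("scene","top"):
    c=manip.camera_info(n);print(n,np.round(c["K"],1).tolist(),c["k1"],np.round(c["camera_from_world"],3).tolist())
print(manip.sense())
E
```

```text
pics
scene [[396.1, 0.0, 318.3], [0.0, 396.1, 198.9], [0.0, 0.0, 1.0]] 0.02011260221728736 [[-0.469, 0.883, 0.009, 0.24], [0.719, 0.388, -0.577, -0.287], [-0.513, -0.264, -0.817, 1.541], [0.0, 0.0, 0.0, 1.0]]
top [[462.2, 0.0, 317.1], [0.0, 462.2, 192.1], [0.0, 0.0, 1.0]] -0.1105247552800831 [[0.021, -1.0, 0.012, -0.038], [-0.992, -0.022, -0.122, 0.498], [0.122, -0.01, -0.992, 1.253], [0.0, 0.0, 0.0, 1.0]]
{'t': 0.1, 'q': array([-1.49748444e+00,  5.28360646e-01,  1.43377247e+00,  2.17578162e-05,
        1.18141533e+00, -1.78511130e-01]), 'qd': array([-0.00032952, -0.00313323, -0.00506781,  0.00040769,  0.00103953,
       -0.00194004]), 'tau': array([-4.14948954e-05, -4.43304777e+01, -1.78586876e+01, -3.36569074e-04,
        3.88103857e-03, -1.53800556e-05]), 'tcp_pos': array([ 0.15571322, -0.60466413,  0.2494397 ]), 'tool_rot': array([ 9.92083659e-01,  1.25574909e-01,  6.14597487e-05, -9.76012723e-04]), 'force': array([-0.28385428, -1.07749007, -0.49675324]), 'ft_torque': array([-0.00045506, -0.00507863, -0.03785429]), 'gripper_force': 0.0, 'finger_gap': 0.9981189925827287}
```

View pics/s1.png

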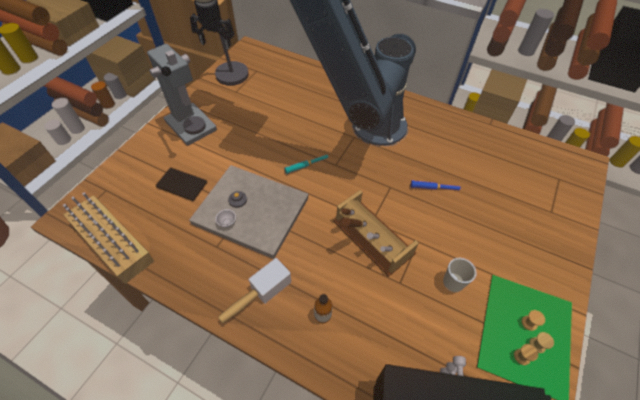

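View pics/t1.png

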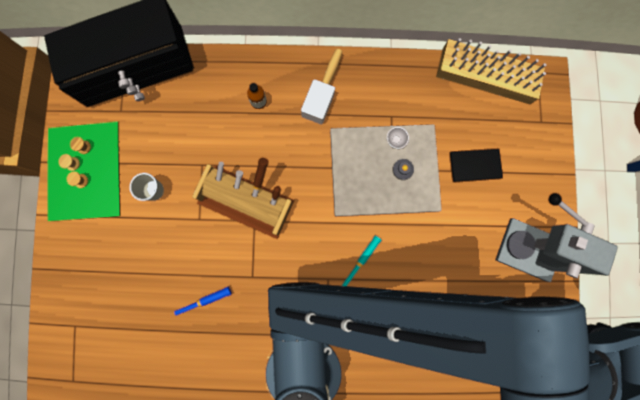

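Top view: the rack is around (245,200), the slab (385,170), and the anvil with its rivet (403,169). Candidates for the setter: the long dark handle at (261,172); the short awl at (276,195); stamps at (220,170) and (238,180); the blue (203,300) and turquoise (363,260) look-alikes. By the description it is the one at (261,172). I'll check that in a close crop.

```bash
python3 - <<'E'
import cv2,numpy as np
a=cv2.imread("pics/s1.png")[180:280,325:425];b=cv2.imread("pics/t1.png")[140:240,190:300]
f=lambda x:cv2.resize(x,(400,500) ,interpolation=cv2.INTER_CUBIC)
cv2.imwrite("pics/c1.png",np.hstack([cv2.resize(a,(395,395),interpolation=cv2.INTER_CUBIC),cv2.resize(b,(405,395),interpolation=cv2.INTER_CUBIC)]))
E
```

```text
(no output)
```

View pics/c1.png

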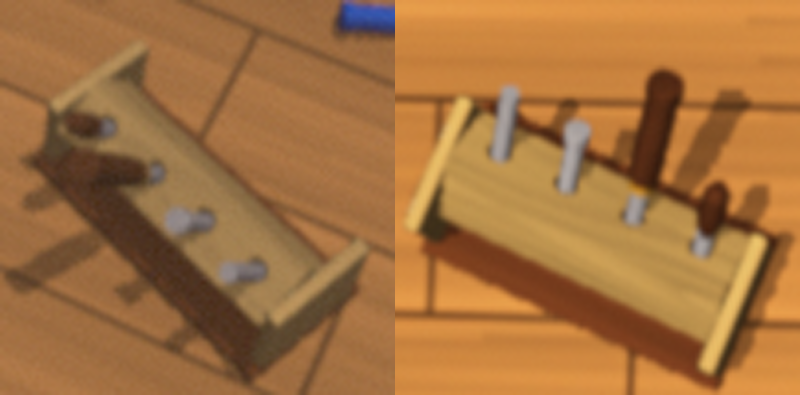

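The crop confirms it: the long thick brown handle with a brass collar is in the third bore, with the collar at (256,188) in top and (361,223) in scene. The short awl is next to it, on the right.

```bash
python3 - <<'E'
from h import *
s=manip.camera_info("scene");t=manip.camera_info("top")
P=[]
for n,pt,ps in [("a",(218.5,180),(391.3,248.9)),("b",(237,188.1),(377.7,235.7)),("set",(254.7,196.2),(365,223.5)),("awl",(273.4,203.8),(352.3,212.2)),("collar",(256,187.6),(361,223)),("butt",(262.8,161.5),(344,221.8))]:
    p,e=tri(t,pt,s,ps);print(n,p.round(4),round(e,4));P.append(p)
P=np.array(P);M=P[:4]
y=M[0]-M[3];y[2]=0;print("pitch",np.linalg.norm(y)/3);y/=np.linalg.norm(y);x=np.array([y[1],-y[0],0]);print("x",x,"y",y)
ax=np.sin(np.radians(40))*x+np.cos(np.radians(40))*np.array([0,0,1]);print("ax",ax)
print("measured ax",(P[5]-P[2])/np.linalg.norm(P[5]-P[2]),np.linalg.norm(P[5]-P[2]))
# rivet: gold blob in both
for n,c,(u0,u1,v0,v1) in (("top",t,(385,420,150,190)),("scene",s,(222,255,180,215))):
    im=cv2.imread("pics/"+n[0]+"1.png")[v0:v1,u0:u1];h=cv2.cvtColor(im,cv2.COLOR_BGR2HSV)
    m=((h[...,0]>8)&(h[...,0]<32)&(h[...,1]>90)).astype(np.uint8)
    _,_,st,ce=cv2.connectedComponentsWithStats(m);i=1+np.argmax(st[1:,4]);print(n,st[i],ce[i]+[u0,v0],plane(c,*(ce[i]+[u0,v0]),0.065))
E
```

```text
a [0.5213 0.2438 0.0627] 0.0034
b [0.5001 0.1918 0.0642] 0.003
set [0.4793 0.142  0.0652] 0.0013
awl [0.4599 0.0906 0.0646] 0.0009
collar [0.4995 0.1355 0.0918] 0.0003
butt [0.5587 0.1083 0.161 ] 0.0084
pitch 0.055039425419238584
x [ 0.92824912 -0.37195909  0.        ] y [0.37195909 0.92824912 0.        ]
ax [ 0.59666704 -0.23909069  0.76604444]
measured ax [ 0.6161922  -0.26076834  0.74317363] 0.12894569636486836
top [17 15  6  6 32] [404.5 167.5] [ 0.56766795 -0.26481441  0.065     ]
scene [12 13  5  4 19] [235.89473684 194.42105263] [ 0.57481047 -0.26454419  0.065     ]
```

Emit:
servo_tool:
  rows:
    - [[0,0,0,0.034,-0.02,-0.01,0],[0,0,0,0.034,-0.02,-0.01,0],[0,0,0,0.034,-0.02,-0.01,0],[0,0,0,0.034,-0.02,-0.01,0],[0,0,0,0.034,-0.02,-0.01,0],[0,0,0,0.034,-0.02,-0.01,0],[0,0,0,0.034,-0.02,-0.01,0],[0,0,0,0.034,-0.02,-0.01,0]]
  squeeze: 60

```text
t: 0.77
tcp_pos: [0.3802, -0.3807, 0.3304]
tool_rot: [0.992, 0.125, -0.0, -0.0]
force: [0.5, -0.9, 0.2]
finger_gap: 0.5
gripper_force: 0.0
```

```bash
cat > log.py <<'E'
from h import *
s=manip.sense()
print(s['t'],s['q'].round(3).tolist(),s['tcp_pos'].round(4).tolist(),s['tool_rot'].round(4).tolist(),round(s['finger_gap'],3),s['gripper_force'],s['force'].round(1))
open("log.jsonl","a").write(json.dumps([s['q'].tolist(),s['tcp_pos'].tolist(),s['tool_rot'].tolist()])+"\n")
E
python3 log.py
```

```text
0.7667 [-0.994, 0.321, 1.547, 0.0, 1.274, 0.325] [0.3802, -0.3807, 0.3304] [0.9921, 0.1254, -0.0002, -0.0004] 0.5 0.0 [ 0.5 -0.9  0.2]
```

Emit:
servo_tool:
  rows:
    - [[0,0,0,0.0175,-0.037,0,0],[0,0,0,0.0175,-0.037,0,0],[0,0,0,0.0175,-0.037,0,0],[0,0,0,0.0175,-0.037,0,0],[0,0,0,0.0175,-0.037,0,0],[0,0,0,0.0175,-0.037,0,0],[0,0,0,0.0175,-0.037,0,0],[0,0,0,0.0175,-0.037,0,0]]

```text
t: 1.43
tcp_pos: [0.4408, -0.0589, 0.3302]
tool_rot: [0.992, 0.125, -0.0, -0.0]
force: [1.9, 0.3, -0.3]
finger_gap: 0.498
gripper_force: 0.0
```

```bash
python3 log.py
```

```text
1.4333 [-0.385, 0.179, 1.753, 0.0, 1.211, 0.934] [0.4408, -0.0589, 0.3302] [0.9921, 0.1254, -0.0001, -0.0001] 0.498 0.0 [ 1.9  0.3 -0.3]
```

Emit:
servo_tool:
  rows:
    - [[0,-5,4.5,0,0,0,0],[0,-5,4.5,0,0,0,0],[0,-5,4.5,0,0,0,0],[0,-5,4.5,0,0,0,0],[0,-5,4.5,0,0,0,0],[0,-5,4.5,0,0,0,0]]

```text
t: 1.93
tcp_pos: [0.4413, -0.0605, 0.3303]
tool_rot: [0.959, -0.112, -0.256, 0.033]
force: [0.3, -0.2, 0.2]
finger_gap: 0.501
gripper_force: 0.0
```

```bash
python3 log.py; cat > kin.py <<'E'
from h import *
from scipy.optimize import least_squares
Rz=lambda a:R.from_euler('z',a).as_matrix();Ry=lambda a:R.from_euler('y',a).as_matrix()
LO=np.array([-3.08,-.75,.22,-1.43,0,-2.85]);HI=np.array([3.08,2.2,2.44,4.57,2.65,2.85])
def fk(q,p):
    h,a1,lat,L2,e,L3,L6=p
    A=Rz(q[0]);x=A@np.array([a1,lat,h]);A=A@Ry(q[1]);x=x+A@[0,0,L2];A=A@Ry(q[2]);x=x+A@[e,0,L3]
    A=A@Rz(q[3])@Ry(q[4]);A=A@Rz(q[5]);return x+A@[0,0,L6],A
def load():
    D=[json.loads(l) for l in open("log.jsonl")]
    D.append([[-1.49748,.52836,1.43377,0,1.18141,-.17851],[.15571,-.60466,.24944],[.992083,.125575,0.00006,-.000976]]);return D
def fit(D=None):
    D=D or load()
    f=lambda p:np.concatenate([fk(q,p)[0]-x for q,x,_ in D]+[1e-4*(p-np.array([.3,0,.1,.4,0,.4,.25]))])
    r=least_squares(f,[.3,0,.1,.4,0,.4,.25],x_scale=.1);return r.x,np.abs(r.fun).max()
E
python3 - <<'E'
from kin import *
p,e=fit();print(p.round(4),e)
for q,x,r in load():
    A=fk(q,p)[1];print((A.T@R.from_quat(r).as_matrix()).round(3).tolist())
E
```

```text
1.9333 [-0.293, 0.424, 1.49, -0.152, 1.728, 1.526] [0.4413, -0.0605, 0.3303] [0.9595, -0.1125, -0.2562, 0.0328] 0.501 0.0 [ 0.3 -0.2  0.2]
[ 0.2742 -0.      0.111   0.588   0.1141  0.3917  0.2777] 1.8798589504108267e-05
[[0.0, -1.0, -0.0], [1.0, 0.0, 0.0], [-0.0, 0.0, 1.0]]
[[0.0, -1.0, 0.0], [1.0, 0.0, 0.0], [-0.0, 0.0, 1.0]]
[[0.0, -1.0, 0.0], [1.0, 0.0, 0.0], [-0.0, 0.0, 1.0]]
[[-0.0, -1.0, 0.0], [1.0, -0.0, 0.0], [-0.0, 0.0, 1.0]]
```

```bash
cat >> kin.py <<'E'
P=fit()[0]; TOOL=Rz(np.pi/2)
def ik(x,M,seeds):
    best=None
    for s in seeds:
        f=lambda q:np.concatenate([fk(q,P)[0]-x,.3*R.from_matrix((fk(q,P)[1]@TOOL.T@np.eye(3) if 0 else fk(q,P)[1]@R0).T@M).as_rotvec()])
        r=least_squares(f,np.clip(s,LO+.01,HI-.01),bounds=(LO,HI))
        if np.abs(r.fun).max()<1e-4:
            m=min((r.x-LO).min(),(HI-r.x).min())
            if best is None or m>best[0]: best=(m,r.x)
    return best
R0=np.array([[0,-1,0],[1,0,0],[0,0,1.]])
xr=np.array([.928,-.372,0]);zh=np.array([0,0,1.])
ax=np.sin(np.radians(40))*xr+np.cos(np.radians(40))*zh
mouth=np.array([.4805,.1415,.065]); riv=np.array([.570,-.2647,.065])
def M(phi,xdir,flip=1):
    c,s=np.cos(np.radians(phi)),np.sin(np.radians(phi))
    z=c*xdir-s*zh;x=(s*xdir+c*zh)*flip;return np.c_[x,np.cross(z,x),z]
E
python3 - <<'E'
from kin import *
q0=manip.sense()['q'];sd=[q0,[-.3,.4,1.5,0,1,1.5],[-.3,.4,1.5,3,.5,-1.5],[-.3,.2,2,1.5,1,0],[-.3,.4,1.5,0,1,-1.5],[-.3,1,2,1.5,1,0]]
g=mouth+.076*ax;print("g",g)
for phi in (40,50,60,70,80):
  for fl in (1,-1):
    a=ik(g,M(phi,xr,fl),sd);print("start",phi,fl,None if a is None else (round(a[0],2),a[1].round(2).tolist()))
for phi in (0,10,20,30,40):
  for az in (-100,-60,-25,10,50):
    u=np.array([np.cos(np.radians(az)),np.sin(np.radians(az)),0])
    a=ik(riv+[0,0,.135],M(phi,u,1),sd)
    if a: print("fin",phi,az,round(a[0],2),a[1].round(2).tolist())
E
```

```text
g [0.52583452 0.12332711 0.12321938]
start 40 1 (np.float64(0.26), [0.26, 0.74, 2.18, 3.93, 0.71, -1.77])
start 40 -1 (np.float64(0.26), [0.26, 0.74, 2.18, 3.93, 0.71, 1.37])
start 50 1 (np.float64(0.32), [0.21, 0.65, 2.12, 4.16, 0.43, -2.07])
start 50 -1 (np.float64(0.32), [0.21, 0.65, 2.12, 4.16, 0.43, 1.07])
start 60 1 (np.float64(0.01), [0.16, 0.59, 2.04, -1.4, 0.26, -2.84])
start 60 -1 (np.float64(0.03), [0.16, 0.59, 2.04, -1.4, 0.26, 0.3])
start 70 1 (np.float64(0.35), [0.11, 0.57, 1.95, -0.49, 0.35, 2.5])
start 70 -1 (np.float64(0.35), [0.11, 0.57, 1.95, -0.49, 0.35, -0.64])
start 80 1 (np.float64(0.56), [0.06, 0.57, 1.86, -0.14, 0.56, 2.13])
start 80 -1 (np.float64(0.56), [0.06, 0.57, 1.86, -0.14, 0.56, -1.01])
fin 0 -60 0.39 [-0.32, 0.98, 2.05, 3.88, 1.49, -1.64]
fin 0 -25 0.18 [-0.76, 1.05, 2.26, 2.82, 1.73, -1.62]
fin 0 10 0.39 [-1.07, 0.98, 2.05, 1.89, 1.54, -1.47]
fin 0 50 0.86 [-1.06, 1.0, 1.58, 1.26, 1.76, -1.04]
fin 10 -60 0.38 [-0.32, 0.87, 2.06, 3.9, 1.24, -1.72]
fin 10 -25 0.18 [-0.75, 0.91, 2.26, 2.83, 1.43, -1.58]
fin 10 10 0.38 [-1.06, 0.87, 2.06, 1.86, 1.33, -1
[... 171 characters left out ...]
 20 -25 0.21 [-0.74, 0.76, 2.23, 2.82, 1.08, -1.52]
fin 20 10 0.39 [-1.04, 0.76, 2.05, 1.79, 1.12, -1.22]
fin 20 50 0.84 [-1.04, 0.84, 1.6, 1.09, 1.51, -0.91]
fin 30 -100 0.21 [-0.23, 0.77, 1.59, -1.22, 1.17, -2.44]
fin 30 -60 0.44 [-0.37, 0.66, 2.0, 4.11, 0.71, -2.03]
fin 30 -25 0.27 [-0.72, 0.64, 2.17, 2.76, 0.73, -1.43]
fin 30 10 0.44 [-0.99, 0.66, 2.0, 1.66, 0.93, -1.01]
fin 30 50 0.84 [-1.01, 0.77, 1.6, 0.99, 1.4, -0.82]
fin 40 -100 0.26 [-0.27, 0.7, 1.59, -1.05, 1.07, -2.59]
fin 40 -60 0.14 [-0.41, 0.59, 1.94, 4.43, 0.49, -2.38]
fin 40 -25 0.36 [-0.7, 0.55, 2.08, 2.59, 0.39, -1.22]
fin 40 10 0.5 [-0.94, 0.58, 1.94, 1.44, 0.76, -0.73]
fin 40 50 0.85 [-0.96, 0.7, 1.59, 0.88, 1.29, -0.72]
```

```bash
cat >> kin.py <<'E'
def rows(x,Mt,n):
    s=manip.sense();A=R.from_quat(s['tool_rot']);B=R.from_matrix(Mt)
    w=(A.inv()*B).as_rotvec();dw=w/n
    # row: turn, then equal world shift expressed in the turned axes
    d=(np.asarray(x)-s['tcp_pos'])/n
    print("per row turn",np.degrees(dw).round(2).tolist(),"total deg",np.degrees(np.linalg.norm(w)).round(1),"dist",np.linalg.norm(d*n).round(4))
    for k in range(n):
        print(" shift",(A*R.from_rotvec(dw*(k+.5))).inv().apply(d).round(4).tolist())
def chk(x,Mt):
    a=ik(np.asarray(x),Mt,[manip.sense()['q']]);print(None if a is None else (a[0].round(2),a[1].round(2).tolist()))
E
python3 - <<'E'
from kin import *
Mt=M(75,xr);x=mouth+.077*ax-.12*Mt[:,2];print(x.round(3));chk(x,Mt);rows(x,Mt,8)
E
```

```text
[0.498 0.135 0.24 ]
(np.float64(0.58), [0.11, 0.34, 1.86, -0.19, 0.73, 2.19])
per row turn [1.04, 5.43, 1.2] total deg 45.2 dist 0.2223
 shift [0.0052, -0.0265, 0.0067]
 shift [0.0039, -0.0264, 0.0076]
 shift [0.0026, -0.0264, 0.0084]
 shift [0.0013, -0.0263, 0.009]
 shift [-0.0002, -0.0261, 0.0095]
 shift [-0.0016, -0.0259, 0.0099]
 shift [-0.0031, -0.0257, 0.0102]
 shift [-0.0046, -0.0254, 0.0103]
```

Emit:
servo_tool:
  rows:
    - [[1,5.4,1.2,0.005,-0.0265,0.0067,0],[1,5.4,1.2,0.004,-0.0264,0.0076,0],[1,5.4,1.2,0.0026,-0.0264,0.0084,0],[1,5.4,1.2,0.0013,-0.0263,0.009,0],[1,5.4,1.2,0,-0.026,0.0095,0],[1,5.4,1.2,-0.0016,-0.026,0.01,0],[1,5.4,1.2,-0.003,-0.0257,0.01,0],[1,5.4,1.2,-0.0046,-0.0254,0.01,0]]

```text
t: 2.6
tcp_pos: [0.4915, 0.1364, 0.2391]
tool_rot: [0.973, -0.187, 0.131, 0.025]
force: [0.0, -0.7, -0.6]
finger_gap: 0.497
gripper_force: 0.0
```

```bash
python3 log.py; python3 - <<'E'
from h import *
s=manip.sense();c=manip.camera_info("wrist");im=manip.snapshot("wrist");cv2.imwrite("pics/w1.png",im)
json.dump({k:(np.array(v).tolist()) for k,v in c.items() if k in("K","k1","camera_from_world")},open("w1.json","w"))
E
```

```text
2.6 [0.122, 0.331, 1.87, -0.195, 0.714, 2.205] [0.4915, 0.1364, 0.2391] [0.9733, -0.1871, 0.1305, 0.0251] 0.497 0.0 [ 0.  -0.7 -0.6]
```

View pics/w1.png

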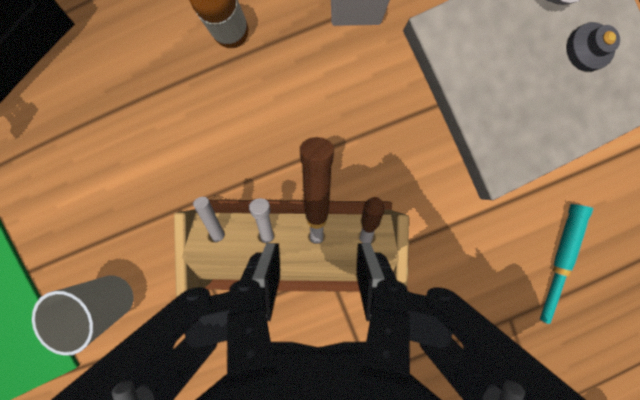

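Wrist picture: the setter's butt is at (318,149), the lower end of its wood at (316,222), and the bore mouth at (316,238). It stands between the stamp (262,230) and the awl (370,225), and the rivet is at (610,38).

```bash
python3 - <<'E'
from kin import *
w=json.load(open("w1.json"));s=manip.camera_info("scene");t=manip.camera_info("top")
obs=[(w,(318,149),.122),(w,(316,222),.033),(w,(316,237),.0),(t,(262.8,161.5),.122),(t,(256,187.6),.033),(t,(254.7,196.2),0),(s,(344,221.8),.122),(s,(361,223),.033),(s,(365,223.5),0)]
def a(p):
    return np.array([np.sin(p[4])*np.cos(p[3]),np.sin(p[4])*np.sin(p[3]),np.cos(p[4])])
f=lambda p:np.concatenate([(proj(c,p[:3]+l*a(p))-u) for c,u,l in obs]+[[(p[4]-np.radians(40))*100]])
r=least_squares(f,[*mouth,-.38,.698],loss='soft_l1');print(r.x[:3].round(4),np.degrees(r.x[3:]).round(1));print(f(r.x).round(1))
m=r.x[:3];A=a(r.x);Mt=M(75,np.array([np.cos(r.x[3]),np.sin(r.x[3]),0]))
g=m+.077*A;st=manip.sense();Rt=R.from_quat(st['tool_rot'])
print("grip",g.round(4),"in tool",Rt.inv().apply(g-st['tcp_pos']).round(4))
rows(g-.06*Mt[:,2],Mt,4)
print("rivet wrist",tri(w,(610,38),t,(404.5,167.5)),tri(w,(610,38),s,(235.9,194.4)))
E
```

```text
[0.4823 0.1427 0.0719] [-23.3  41.7]
[-0.2  2.6  0.3 -2.4 -0.1  0.   0.6 -0.   0.4 -1.3 -0.8 -1.3  2.6 -0.5
 -0.8 -0.3 -0.2 -0.3  3. ]
grip [0.5294 0.1224 0.1294] in tool [0.0164 0.0009 0.1148]
per row turn [-0.11, -0.0, 0.41] total deg 1.7 dist 0.0572
 shift [0.0041, 0.0001, 0.0137]
 shift [0.0041, 0.0, 0.0137]
 shift [0.0041, -0.0, 0.0137]
 shift [0.0041, -0.0001, 0.0137]
rivet wrist (array([ 0.56848634, -0.26558522,  0.06124166]), np.float64(0.00026488177753360474)) (array([ 0.56959713, -0.270012  ,  0.05667368]), np.float64(0.0017963712710303544))
```

Emit:
servo_tool:
  rows:
    - [[0,0,0.4,0.0041,0,0.0137,0],[0,0,0.4,0.0041,0,0.0137,0],[0,0,0.4,0.0041,0,0.0137,0],[0,0,0.4,0.0041,0,0.0137,0],[0,0,0,0,0,0.015,0],[0,0,0,0,0,0.015,0],[0,0,0,0,0,0.015,0],[0,0,0,0,0,0.015,0]]

```text
t: 3.32
tcp_pos: [0.5335, 0.1177, 0.1314]
tool_rot: [0.971, -0.2, 0.128, 0.024]
force: [-0.5, -0.3, 0.1]
finger_gap: 0.502
gripper_force: 0.0
```

```bash
python3 log.py; python3 - <<'E'
from h import *
c=manip.camera_info("wrist");im=manip.snapshot("wrist");im2=manip.snapshot("scene")
cv2.imwrite("pics/w2.png",np.hstack([im[100:400,120:520],cv2.resize(im2[150:300,290:490],(400,300))]))
E
```

```text
3.3167 [0.072, 0.558, 1.883, -0.253, 0.479, 2.261] [0.5335, 0.1177, 0.1314] [0.9711, -0.2001, 0.1277, 0.0244] 0.502 0.0 [-0.5 -0.3  0.1]
```

View pics/w2.png

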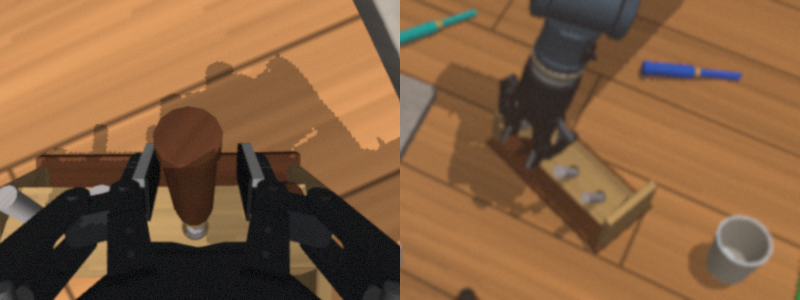

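Left half: the handle sits between the pads, about 3 mm left of centre, with the neighbours clear of the fingers. I'll centre on it and close.

Emit:
servo_tool:
  rows:
    - [[0,0,0,0,-0.0025,0,0],[0,0,0,0,0,0,-0.4],[0,0,0,0,0,0,-1],[0,0,0,0,0,0,-1],[0,0,0,0,0,0,-1],[0,0,0,0,0,0,-1]]
  squeeze: 70

```text
t: 3.92
tcp_pos: [0.535, 0.1203, 0.1333]
tool_rot: [0.971, -0.2, 0.129, 0.024]
force: [0.6, -0.1, 3.1]
finger_gap: 0.256
gripper_force: 68.5
```

```bash
python3 log.py; python3 - <<'E'
from kin import *
st=manip.sense();Rt=R.from_quat(st['tool_rot']);
x=np.array([np.cos(np.radians(-23)),np.sin(np.radians(-23)),0]);a=np.sin(np.radians(40))*x+np.cos(np.radians(40))*zh
print("axis in tool",Rt.inv().apply(a).round(3),"tcp rel mouth along axis",(st['tcp_pos']-[.4823,.1427,.0719])@a)
E
```

```text
3.9167 [0.077, 0.557, 1.879, -0.254, 0.483, 2.266] [0.535, 0.1203, 0.1333] [0.971, -0.1999, 0.1292, 0.024] 0.256 68.48466396331787 [ 0.6 -0.1  3.1]
axis in tool [ 0.82  -0.006 -0.572] tcp rel mouth along axis 0.08383367067512665
```

Emit:
servo_tool:
  rows:
    - [[0,0,0,0.0066,0,-0.0046,-1],[0,0,0,0.0066,0,-0.0046,-1],[0,0,0,0.0066,0,-0.0046,-1]]

```text
t: 4.17
tcp_pos: [0.5488, 0.114, 0.1512]
tool_rot: [0.971, -0.2, 0.128, 0.024]
force: [0.4, -0.6, -2.8]
finger_gap: 0.258
gripper_force: 68.6
```

Emit:
servo_tool:
  rows:
    - [[0,0,0,0.0082,0,-0.0057,-1],[0,0,0,0.0082,0,-0.0057,-1],[0,0,0,0.0082,0,-0.0057,-1],[0,0,0,0.0082,0,-0.0057,-1],[0,0,0,0.0123,0,-0.0086,-1],[0,0,0,0.0123,0,-0.0086,-1],[0,0,0,0.016,0,-0.011,-1],[0,0,0,0.016,0,-0.011,-1]]

```text
t: 4.83
tcp_pos: [0.6138, 0.0856, 0.2349]
tool_rot: [0.971, -0.2, 0.128, 0.024]
force: [0.3, 0.6, -1.7]
finger_gap: 0.252
gripper_force: 68.7
```

```bash
python3 log.py; python3 - <<'E'
from kin import *
c=manip.camera_info("wrist");im=manip.snapshot("wrist");t=manip.snapshot("top");im2=manip.snapshot("scene")
cv2.imwrite("pics/w3.png",np.vstack([np.hstack([im[100:400,120:520],cv2.resize(im2[150:300,290:490],(400,300))]),np.hstack([cv2.resize(t[120:270,180:380],(400,300)),np.zeros((300,400,3),np.uint8)])]))
st=manip.sense();Rt=R.from_quat(st['tool_rot']).as_matrix()
# tool-> upright: turn about tool y by -40, then yaw about vertical to azimuth az
al=np.array([.82,-.006,-.572]);al/=np.linalg.norm(al)
sd=[[-.3,.4,1.8,.5,.8,1],[-.8,.6,1.8,1.2,.8,-.5],[-1,.6,1.9,1.6,.8,-.8]]
B=R.align_vectors([zh],[Rt@al])[0].as_matrix()@Rt
print("azimuth now",np.degrees(np.arctan2(B[1,2],B[0,2])))
for dz in (0,20,40,60,80):
    F=Rz(np.radians(dz))@B
    for x in ([.52,-.05,.30],[.57,-.265,.26],[.57,-.265,.205]):
        a=ik(np.array(x),F,sd);print(dz,x,None if a is None else (a[0].round(2),a[1].round(2).tolist()))
E
```

```text
4.8333 [0.003, 0.47, 1.627, -0.137, 0.807, 2.064] [0.6138, 0.0856, 0.2349] [0.9711, -0.2, 0.1281, 0.0242] 0.252 68.66296537220478 [ 0.3  0.6 -1.7]
azimuth now -22.823913660978317
0 [0.52, -0.05, 0.3] (np.float64(0.19), [-0.24, 0.26, 2.25, 3.53, 0.35, -1.84])
0 [0.57, -0.265, 0.26] (np.float64(0.36), [-0.74, 0.45, 2.08, 2.41, 0.42, -1.08])
0 [0.57, -0.265, 0.205] (np.float64(0.32), [-0.74, 0.58, 2.12, 2.6, 0.56, -1.29])
20 [0.52, -0.05, 0.3] (np.float64(0.15), [-0.52, 0.24, 2.29, 2.2, 0.48, -0.96])
20 [0.57, -0.265, 0.26] (np.float64(0.42), [-0.9, 0.47, 2.02, 1.7, 0.67, -0.74])
20 [0.57, -0.265, 0.205] (np.float64(0.38), [-0.9, 0.59, 2.06, 1.89, 0.71, -0.98])
40 [0.52, -0.05, 0.3] (np.float64(0.22), [-0.72, 0.27, 2.22, 1.57, 0.77, -0.74])
40 [0.57, -0.265, 0.26] (np.float64(0.56), [-0.99, 0.52, 1.88, 1.3, 0.96, -0.65])
40 [0.57, -0.265, 0.205] (np.float64(0.52), [-0.99, 0.62, 1.92, 1.4, 0.93, -0.81])
60 [0.52, -0.05, 0.3] (np.float64(0.36), [-0.8, 0.34, 2.08, 1.22, 1.05, -0.71])
60 [0.57, -0.265, 0.26] (np.float64(0.74), [-1.0, 0.59, 1.7, 1.04, 1.24, -0.64])
60 [0.57, -0.265, 0.205] (np.float64(0.71), [-1.0, 0.68, 1.73, 1.08, 1.18, -0.76])
80 [0.52, -0.05, 0.3] (np.float64(0.54), [-0.79, 0.43, 1.9, 0.98, 1.3, -0.73])
80 [0.57, -0.265, 0.26] (np.float64(0.95), [-0.97, 0.68, 1.49, 0.86, 1.51, -0.69])
80 [0.57, -0.265, 0.205] (np.float64(0.92), [-0.97, 0.75, 1.52, 0.87, 1.45, -0.77])
```

View pics/w3.png

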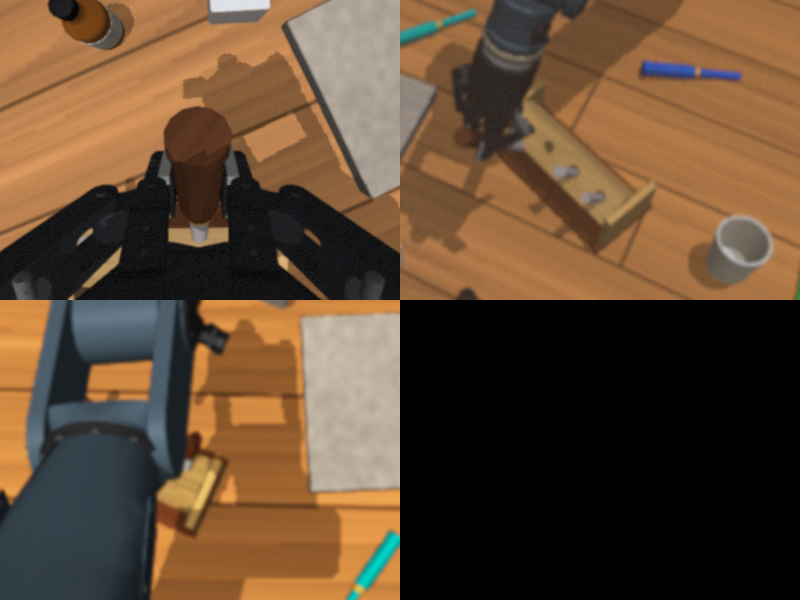

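The bore is empty and the setter is held cleanly, its handle between the pads at (198,170). Next I'll check a carry path that turns it upright.

```bash
cat > path.py <<'E'
from kin import *
import sys
def go(x,F,n,al=np.array([.82,-.006,-.572])/1.0):
    st=manip.sense();A=R.from_quat(st['tool_rot']);p0=st['tcp_pos'];q=st['q']
    w=(A.inv()*R.from_matrix(F)).as_rotvec();mx=np.zeros(6);mg=9
    for k in range(1,n+1):
        Mt=(A*R.from_rotvec(w*k/n)).as_matrix();p=p0+(np.array(x)-p0)*k/n
        a=ik(p,Mt,[q]);
        if a is None: print("fail",k);return
        mx=np.maximum(mx,abs(a[1]-q));q=a[1];mg=min(mg,a[0])
    print("total",np.degrees(np.linalg.norm(w)).round(1),"max step",mx.round(3),"margin",round(mg,2),"end",q.round(2),"tip",(p-.128*Mt@al).round(3))
def upright(al,dz):
    Rt=R.from_quat(manip.sense()['tool_rot']).as_matrix()
    return Rz(np.radians(dz))@R.align_vectors([zh],[Rt@(al/np.linalg.norm(al))])[0].as_matrix()@Rt
E
python3 - <<'E'
from path import *
al=np.array([.82,-.006,-.572])
for dz in (40,60):
  F=upright(al,dz);A=R.from_quat(manip.sense()['tool_rot']);w=(A.inv()*R.from_matrix(F)).as_rotvec()
  for x in ([.60,-.15,.31],[.57,-.265,.29]):
    print(dz,x);go(x,F,16)
F=upright(al,60);rows([.57,-.265,.29],F,16)
E
```

```text
40 [0.6, -0.15, 0.31]
total 55.9 max step [0.057 0.023 0.04  0.195 0.076 0.264] margin 0.39 end [-0.77  0.38  1.94  1.37  0.83 -0.51] tip [ 0.6   -0.15   0.182]
40 [0.57, -0.265, 0.29]
total 55.9 max step [0.072 0.026 0.049 0.193 0.08  0.276] margin 0.42 end [-0.99  0.46  1.86  1.25  0.98 -0.56] tip [ 0.57  -0.265  0.162]
60 [0.6, -0.15, 0.31]
total 71.0 max step [0.061 0.025 0.043 0.165 0.083 0.253] margin 0.5 end [-0.82  0.46  1.78  1.12  1.14 -0.53] tip [ 0.6   -0.15   0.182]
60 [0.57, -0.265, 0.29]
total 71.0 max step [0.077 0.034 0.052 0.174 0.089 0.276] margin 0.51 end [-1.    0.55  1.67  1.03  1.27 -0.58] tip [ 0.57  -0.265  0.162]
per row turn [2.21, 2.23, -3.14] total deg 71.0 dist 0.3575
 shift [0.0063, 0.0213, -0.0021]
 shift [0.0052, 0.0216, -0.0027]
 shift [0.0041, 0.0217, -0.0034]
 shift [0.0031, 0.0218, -0.004]
 shift [0.002, 0.0217, -0.0048]
 shift [0.0011, 0.0216, -0.0056]
 shift [0.0001, 0.0214, -0.0064]
 shift [-0.0008, 0.0211, -0.0072]
 shift [-0.0016, 0.0208, -0.0081]
 shift [-0.0024, 0.0203, -0.0089]
 shift [-0.0032, 0.0198, -0.0098]
 shift [-0.0038, 0.0192, -0.0107]
 shift [-0.0044, 0.0186, -0.0116]
 shift [-0.005, 0.0179, -0.0125]
 shift [-0.0054, 0.0171, -0.0134]
 shift [-0.0058, 0.0162, -0.0142]
```

Emit:
servo_tool:
  rows:
    - [[1.5,1.5,-2.1,0.0043,0.0142,-0.0018,-1],[1.5,1.5,-2.1,0.0038,0.0143,-0.0022,-1],[1.5,1.5,-2.1,0.0032,0.0144,-0.0024,-1],[1.5,1.5,-2.1,0.0027,0.0145,-0.0027,-1],[1.5,1.5,-2.1,0.0022,0.0145,-0.003,-1],[1.5,1.5,-2.1,0.0017,0.0145,-0.003,-1],[1.5,1.5,-2.1,0.0013,0.0145,-0.0032,-1],[1.5,1.5,-2.1,0.0009,0.0145,-0.0036,-1]]

```text
t: 5.65
tcp_pos: [0.5923, -0.0297, 0.2536]
tool_rot: [0.969, -0.037, 0.242, -0.039]
force: [-0.1, 0.4, -1.6]
finger_gap: 0.255
gripper_force: 68.8
```

Emit:
servo_tool:
  rows:
    - [[1.5,1.5,-2.1,0.0005,0.0144,-0.004,-1],[1.5,1.5,-2.1,0,0.0143,-0.0043,-1],[1.5,1.5,-2.1,-0.0003,0.0142,-0.0046,-1],[1.5,1.5,-2.1,-0.0006,0.0141,-0.005,-1],[1.5,1.5,-2.1,-0.001,0.0139,-0.0053,-1],[1.5,1.5,-2.1,-0.0013,0.0137,-0.0057,-1],[1.5,1.5,-2.1,-0.0016,0.0135,-0.006,-1],[1.5,1.5,-2.1,-0.002,0.0133,-0.0063,-1]]

```text
t: 6.32
tcp_pos: [0.576, -0.146, 0.2723]
tool_rot: [0.924, 0.125, 0.348, -0.099]
force: [0.7, 0.0, -1.6]
finger_gap: 0.254
gripper_force: 68.8
```

```bash
python3 log.py; python3 - <<'E'
from path import *
al=np.array([.82,-.006,-.572])
Rt=R.from_quat(manip.sense()['tool_rot']).as_matrix();a=Rt@al;print("axis",a,"az",np.degrees(np.arctan2(Rt[1,2],Rt[0,2])))
F=upright(al,0);
for dz in (0,10,20): print(dz);go([.568,-.266,.29],upright(al,dz),8)
rows([.568,-.266,.29],upright(al,10),8)
E
```

```text
6.3167 [-0.744, 0.389, 1.887, 1.012, 0.816, -0.15] [0.576, -0.146, 0.2723] [0.9238, 0.125, 0.3479, -0.0994] 0.254 68.79619214683771 [ 0.7  0.  -1.6]
axis [ 0.24072562 -0.01651903  0.97025682] az 23.65970295216223
0
total 14.0 max step [0.035 0.013 0.01  0.035 0.027 0.063] margin 0.55 end [-0.99  0.47  1.85  1.23  1.   -0.56] tip [ 0.568 -0.266  0.162]
10
total 17.2 max step [0.039 0.018 0.024 0.024 0.043 0.071] margin 0.56 end [-1.01  0.51  1.76  1.11  1.15 -0.57] tip [ 0.568 -0.266  0.162]
20
total 24.4 max step [0.043 0.024 0.039 0.014 0.06  0.078] margin 0.57 end [-1.01  0.55  1.66  1.01  1.29 -0.59] tip [ 0.568 -0.266  0.162]
per row turn [0.57, 1.55, -1.37] total deg 17.2 dist 0.1215
 shift [-0.0018, 0.0137, -0.0064]
 shift [-0.0019, 0.0136, -0.0066]
 shift [-0.0021, 0.0134, -0.0068]
 shift [-0.0022, 0.0133, -0.007]
 shift [-0.0023, 0.0132, -0.0072]
 shift [-0.0024, 0.0131, -0.0074]
 shift [-0.0025, 0.0129, -0.0076]
 shift [-0.0026, 0.0128, -0.0078]
```

Emit:
servo_tool:
  rows:
    - [[0.57,1.55,-1.37,-0.0018,0.0137,-0.0064,-1],[0.57,1.55,-1.37,-0.0019,0.0136,-0.0066,-1],[0.57,1.55,-1.37,-0.002,0.0134,-0.0068,-1],[0.57,1.55,-1.37,-0.0022,0.0133,-0.007,-1],[0.57,1.55,-1.37,-0.0023,0.0132,-0.0072,-1],[0.57,1.55,-1.37,-0.0024,0.013,-0.0074,-1],[0.57,1.55,-1.37,-0.0025,0.013,-0.0076,-1],[0.57,1.55,-1.37,-0.0026,0.0128,-0.0078,-1]]

```text
t: 6.98
tcp_pos: [0.5671, -0.266, 0.2904]
tool_rot: [0.86, 0.214, 0.448, -0.115]
force: [0.9, 0.4, -2.1]
finger_gap: 0.254
gripper_force: 68.8
```

Emit:
servo_tool:
  rows:
    - [[0,0,0,0,0,0,-1]]

```text
t: 7.07
tcp_pos: [0.5675, -0.2697, 0.2901]
tool_rot: [0.861, 0.212, 0.448, -0.113]
force: [-0.6, 0.3, -2.2]
finger_gap: 0.258
gripper_force: 68.9
```

```bash
python3 log.py; python3 - <<'E'
from path import *
a=manip.snapshot("scene");b=manip.snapshot("top");cv2.imwrite("pics/s4.png",a);cv2.imwrite("pics/t4.png",b)
w=manip.snapshot("wrist");cv2.imwrite("pics/w4.png",w)
c=manip.camera_info("wrist");json.dump({k:(np.array(v).tolist()) for k,v in c.items() if k in("K","k1","camera_from_world")},open("w4.json","w"))
Rt=R.from_quat(manip.sense()['tool_rot']).as_matrix();print("axis",Rt@[.82,-.006,-.572])
x=np.hstack([cv2.resize(a[110:230,170:290],(400,400),interpolation=cv2.INTER_CUBIC),cv2.resize(b[110:230,340:460],(400,400),interpolation=cv2.INTER_CUBIC)])
y=np.zeros((200,800,3),np.uint8);y[:, :320]=cv2.resize(w,(320,200))
cv2.imwrite("pics/c4.png",np.vstack([x,y]))
E
```

```text
7.0667 [-1.012, 0.508, 1.758, 1.113, 1.146, -0.569] [0.5675, -0.2697, 0.2901] [0.861, 0.2124, 0.4481, -0.1128] 0.258 68.91611997038126 [-0.6  0.3 -2.2]
axis [ 1.05386755e-03 -6.00861726e-04  9.99809246e-01]
```

View pics/c4.png

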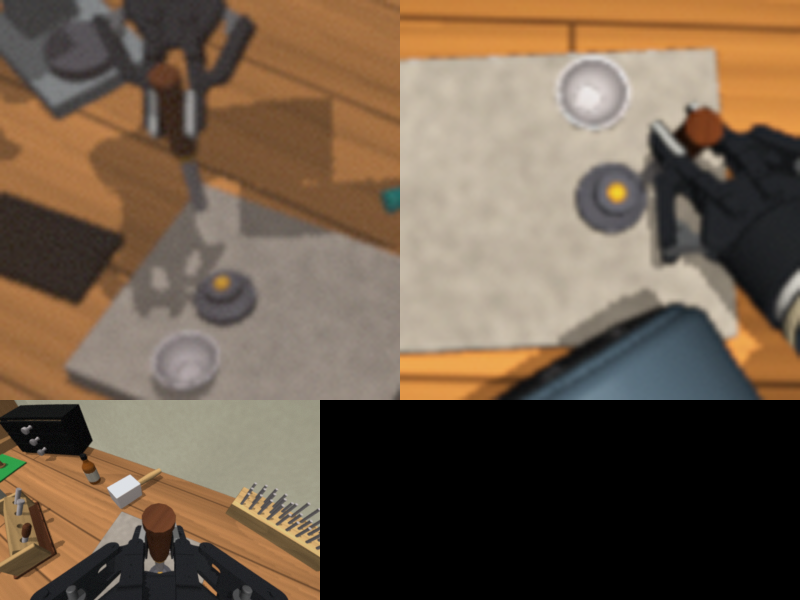

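Scene half: butt near (219,133), tip near (230,172), rivet near (236.6,194.6). Top half: butt (431.5,148), rivet (405,168). The setter looks upright and the anvil is untouched. I'll fit the line through these points.

```bash
cat > meas.py <<'E'
from kin import *
def fitset(obs,st):
    Rt=R.from_quat(st['tool_rot']).as_matrix();T=st['tcp_pos']
    def f(p):
        a=np.array([p[3],p[4],np.sqrt(1-p[3]**2-p[4]**2)]);o=[]
        for c,u,l in obs:o+=list(proj(c,p[:3]+l*a)-u)
        # distance of axis from TCP along tool y ~0 ; axis perpendicular to tool y (soft)
        k=p[:3]+a*((T-p[:3])@a)-T
        return np.array(o+[k@Rt[:,1]*1000/1.0,(a@Rt[:,1])*100, (k@Rt[:,2])*1000/4])
    r=least_squares(f,[*(T-[0,0,.125]),0,0],loss='soft_l1');p=r.x
    print("tip",p[:3].round(4),"tilt deg",np.degrees(p[3:]).round(2),"tip below tcp",(T[2]-p[2]).round(4));print("res",r.fun.round(1),f(p).round(1))
    return p
E
python3 - <<'E'
from meas import *
s=manip.camera_info("scene");t=manip.camera_info("top");w=json.load(open("w4.json"));st=manip.sense()
im=cv2.imread("pics/w4.png");h=cv2.cvtColor(im,cv2.COLOR_BGR2HSV)
m=((h[...,0]<14)&(h[...,1]>90)&(h[...,2]>60)).astype(np.uint8);m[:190]=0;m[:,:270]=0;m[:,365:]=0;m[300:]=0
_,_,q,ce=cv2.connectedComponentsWithStats(m);i=1+np.argmax(q[1:,4]);print(q[i],ce[i])
for v in range(196,300,8):
    c=np.where(m[v])[0];print(v,c.min() if len(c) else None,c.max() if len(c) else None,end="; ")
print()
p=fitset([(s,(230,172.1),0),(s,(218.9,133.1),.168),(t,(431.5,148.1),.168),(w,(318,234),.168)],st)
for c,u in ((s,(236.6,194.6)),(t,(405.1,167.9))): print("rivet",plane(c,*u,.065).round(4))
print("expect rivet px", proj(s,np.array([.570,-.265,.065])),proj(t,np.array([.570,-.265,.065])))
cv2.imwrite("pics/w4c.png",cv2.resize(im[170:330,240:400],(640,600),interpolation=cv2.INTER_CUBIC))
E
```

```text
[ 281  204   75   62 3289] [317.2666464  235.50896929]
196 277 351; 204 289 355; 212 273 364; 220 280 364; 228 279 363; 236 277 364; 244 285 354; 252 289 363; 260 297 336; 268 None None; 276 None None; 284 None None; 292 None None; 
tip [ 0.5675 -0.2649  0.1682] tilt deg [-1.01 -0.72] tip below tcp 0.1226
res [ 1.6  0.2  1.9 -2.  -1.1 -1.   0.2  0.   0.2 -0.4 -0.5] [ 1.6  0.2  1.9 -2.  -1.1 -1.   0.2  0.   0.2 -0.4 -0.5]
rivet [ 0.5743 -0.2622  0.065 ]
rivet [ 0.5666 -0.2665  0.065 ]
expect rivet px [236.64577418 193.29154449] [404.5632429 166.6630716]
```

View pics/w4c.png

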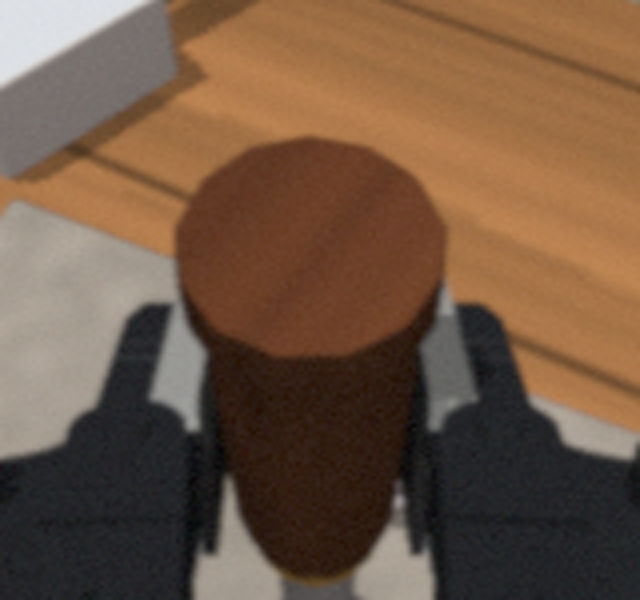

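The wrist crop shows the butt disk centred at (317.8,236), with the brass rim below the handle at (319,326) and the handle centred between the pads. I'll refine the fit and work out the descent.

```bash
python3 - <<'E'
from meas import *
s=manip.camera_info("scene");t=manip.camera_info("top");w=json.load(open("w4.json"));st=manip.sense()
Rt=R.from_quat(st['tool_rot']);d=Rt.apply([0,0,1]);d[2]=0;d/=np.linalg.norm(d)
ob=[(s,(230,172.1),0),(s,(218.9,133.1),.168),(t,(431.5,148.1),.168),(w,(317.8,235.9),.168)]
p=fitset(ob,st)
a=np.array([p[3],p[4],1])
for l in (.072,.08): print("pred brass rim",proj(w,p[:3]+l*a-.01*d))
print("d",d, "dpx per deg tilt along d:",(proj(w,p[:3]+.072*a-.01*d)-proj(w,p[:3]+.072*a-.01*d+.00087*d)))
D=np.array([.5695,-.265,.098])-p[:3];print("D",D.round(4),"tool/6",(Rt.inv().apply(D)/6).round(4))
E
```

```text
tip [ 0.5669 -0.2652  0.1672] tilt deg [-0.88 -0.63] tip below tcp 0.1235
res [ 1.7  0.3  2.  -1.8 -1.2 -0.8  0.2  0.   0.2 -0.5 -0.6] [ 1.7  0.3  2.  -1.8 -1.2 -0.8  0.2  0.   0.2 -0.5 -0.6]
pred brass rim [319.01323884 324.60434129]
pred brass rim [318.97415232 321.57012454]
d [0.87987407 0.47520693 0.        ] dpx per deg tilt along d: [0.00970667 1.44938421]
D [ 0.0026  0.0002 -0.0692] tool/6 [-0.0092  0.0003  0.0069]
```

Emit:
servo_tool:
  rows:
    - [[0,0,0,-0.0092,0.0003,0.0069,-1],[0,0,0,-0.0092,0.0003,0.0069,-1],[0,0,0,-0.0092,0.0003,0.0069,-1],[0,0,0,-0.0092,0.0003,0.0069,-1],[0,0,0,-0.0092,0.0003,0.0069,-1],[0,0,0,-0.0092,0.0003,0.0069,-1],[0,0,0,0,0,0,-1]]

```text
t: 7.8
tcp_pos: [0.5702, -0.264, 0.2206]
tool_rot: [0.861, 0.214, 0.447, -0.116]
force: [-0.2, 0.4, -2.1]
finger_gap: 0.253
gripper_force: 68.9
```

```bash
python3 log.py; python3 - <<'E'
from path import *
a=manip.snapshot("scene");b=manip.snapshot("top");cv2.imwrite("pics/s5.png",a);cv2.imwrite("pics/t5.png",b)
x=np.hstack([cv2.resize(a[150:220,200:270],(420,420),interpolation=cv2.INTER_CUBIC),cv2.resize(b[130:200,370:433],(378,420),interpolation=cv2.INTER_CUBIC)])
cv2.imwrite("pics/c5.png",x)
E
```

```text
7.8 [-1.001, 0.625, 1.805, 1.187, 1.079, -0.728] [0.5702, -0.264, 0.2206] [0.8608, 0.2139, 0.447, -0.1162] 0.253 68.88254888355732 [-0.2  0.4 -2.1]
```

View pics/c5.png

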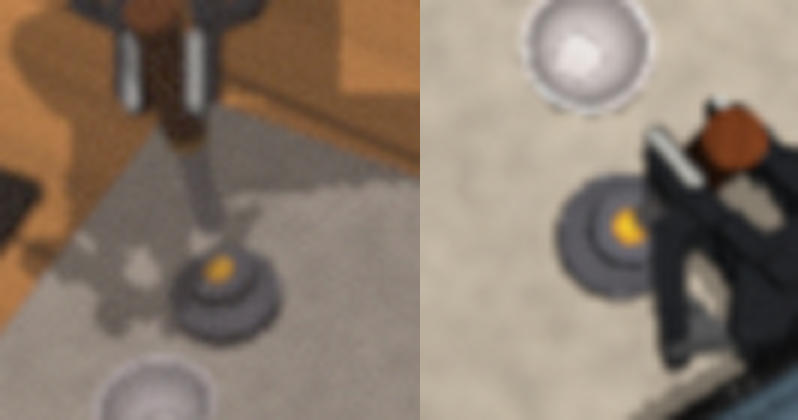

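```bash
python3 - <<'E'
from meas import *
s=manip.camera_info("scene");t=manip.camera_info("top");st=manip.sense()
rv,e=tri(s,(236.6,193.8),t,(404.8,167.4));print("rivet tri",rv.round(4),e)
print("rivet planes",plane(s,236.6,193.8,.065).round(4),plane(t,404.8,167.4,.065).round(4))
for z in (.065,.09,.097,.104): print(z,proj(s,np.array([.5695,-.265,z])).round(1))
# tip px (234.7,187.7): position at heights
for z in (.092,.097,.102): print(z,plane(s,234.7,187.7,z).round(4), "minus rivet(scene)",(plane(s,234.7,187.7,z)-plane(s,236.6,193.8,.065)).round(4))
# butt: top crop (735-420=315,138)/6
u=(370+315/6,130+138/6);print("butt top",u,plane(t,*u,st['tcp_pos'][2]+.0445).round(4),"minus rivet(top)",(plane(t,*u,st['tcp_pos'][2]+.0445)-plane(t,404.8,167.4,.065)).round(4))
E
```

```text
rivet tri [ 0.569  -0.2668  0.0598] 0.00018630366732458507
rivet planes [ 0.5717 -0.264   0.065 ] [ 0.568  -0.2656  0.065 ]
0.065 [236.7 193.2]
0.09 [235.5 188.5]
0.097 [235.1 187.2]
0.104 [234.7 185.8]
0.092 [ 0.5691 -0.2678  0.092 ] minus rivet(scene) [-0.0026 -0.0038  0.027 ]
0.097 [ 0.5719 -0.2649  0.097 ] minus rivet(scene) [ 0.0001 -0.0009  0.032 ]
0.102 [ 0.5746 -0.262   0.102 ] minus rivet(scene) [0.0028 0.002  0.037 ]
butt top (422.5, 153.0) [ 0.5659 -0.2663  0.2672] minus rivet(top) [-0.002  -0.0006  0.2022]
```

Emit:
servo_tool:
  rows:
    - [[0,0,0,-0.0028,0,0.00195,-1],[0,0,0,-0.0028,0,0.00195,-1],[0,0,0,-0.0028,0,0.00195,-1],[0,0,0,-0.0028,0,0.00195,-1],[0,0,0,-0.0028,0,0.00195,-1],[0,0,0,0,0,0,-1],[0,0,0,0,0,0,-1],[0,0,0,0,0,0,-1]]

```text
t: 8.57
tcp_pos: [0.5709, -0.2668, 0.2057]
tool_rot: [0.86, 0.214, 0.449, -0.114]
force: [0.4, -0.2, -1.2]
finger_gap: 0.258
gripper_force: 68.9
```

```bash
python3 log.py; python3 - <<'E'
from path import *
a=manip.snapshot("scene");b=manip.snapshot("top");s=manip.camera_info("scene")
print(proj(s,np.array([.5695,-.265,.08])))
x=np.hstack([cv2.resize(a[160:220,205:265],(480,480),interpolation=cv2.INTER_CUBIC),cv2.resize(b[100:260,180:460],(320,183))[:, :].repeat(1,0) if 0 else np.vstack([cv2.resize(b[100:260,180:460],(320,183)),cv2.resize(a[130:330,180:480],(320,213)),np.zeros((84,320,3),np.uint8)])])
cv2.imwrite("pics/c6.png",x)
E
```

```text
8.5667 [-1.004, 0.654, 1.809, 1.207, 1.066, -0.769] [0.5709, -0.2668, 0.2057] [0.8602, 0.2141, 0.4485, -0.1138] 0.258 68.88124410063028 [ 0.4 -0.2 -1.2]
[235.98015424 190.3876898 ]
```

View pics/c6.png

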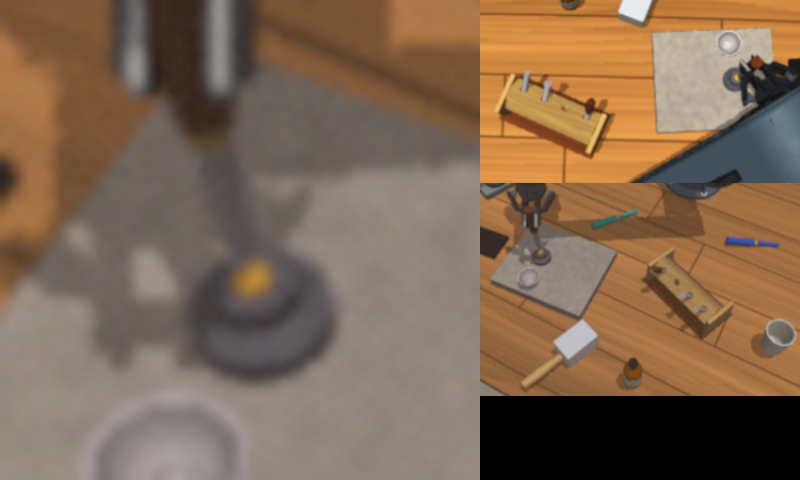

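```bash
python3 log.py; python3 - <<'E'
from path import *
A=np.mean([manip.snapshot("scene").astype(float) for _ in range(6)],0)
cv2.imwrite("pics/s6.png",A.astype(np.uint8))
g=A.mean(2)
for v in range(176,200): print(v,g[v,226:248].round(0).astype(int).tolist())
s=manip.camera_info("scene");
for z in (.065,.08,.1,.12,.14): print(z,proj(s,np.array([.5695,-.265,z])).round(1))
E
python3 log.py
```

```text
8.6667 [-1.004, 0.653, 1.809, 1.207, 1.066, -0.769] [0.5709, -0.2668, 0.2058] [0.8602, 0.2142, 0.4486, -0.1137] 0.253 68.88105500489473 [ 0.2 -0.3 -1.5]
176 [96, 82, 60, 48, 49, 51, 55, 68, 86, 95, 96, 97, 99, 100, 101, 99, 97, 97, 97, 97, 96, 98]
177 [99, 91, 77, 66, 62, 63, 66, 75, 88, 94, 96, 97, 98, 99, 100, 100, 100, 97, 96, 95, 94, 96]
178 [101, 98, 91, 82, 75, 73, 74, 77, 87, 95, 96, 96, 97, 98, 99, 99, 98, 97, 96, 94, 95, 96]
179 [101, 101, 98, 92, 82, 80, 77, 78, 85, 94, 97, 96, 97, 97, 96, 97, 96, 95, 94, 94, 95, 97]
180 [100, 101, 101, 95, 85, 81, 80, 77, 84, 95, 97, 96, 96, 96, 96, 94, 95, 95, 94, 95, 96, 97]
181 [101, 101, 100, 95, 86, 81, 79, 78, 81, 93, 98, 101, 99, 98, 100, 99, 99, 98, 100, 100, 102, 103]
182 [99, 99, 99, 95, 89, 82, 81, 78, 81, 90, 101, 110, 113, 112, 119, 118, 116, 114, 116, 118, 120, 122]
183 [100, 99, 98, 96, 90, 83, 81, 78, 80, 88, 100, 109, 116, 123, 129, 124, 114, 115, 125, 129, 130, 132]
184 [99, 99, 100, 98, 94, 86, 81, 80, 80, 88, 97, 102, 107, 115, 116, 110, 102, 109, 127, 131, 133, 137]
185 [100, 100, 101, 99, 94, 88, 82, 81, 80, 85, 94, 9
[... 1030 characters left out ...]
76, 94, 111, 120, 117, 106, 91, 87, 82, 73, 80, 84, 99, 125, 136]
196 [130, 108, 92, 75, 65, 64, 69, 79, 94, 104, 106, 104, 96, 89, 82, 73, 69, 81, 85, 94, 115, 130]
197 [116, 101, 87, 69, 64, 65, 69, 81, 91, 95, 95, 92, 89, 84, 75, 64, 70, 83, 85, 92, 107, 124]
198 [103, 95, 81, 67, 64, 63, 64, 78, 86, 88, 86, 84, 81, 72, 64, 64, 76, 85, 87, 90, 102, 119]
199 [98, 92, 79, 68, 65, 65, 63, 64, 71, 71, 71, 69, 66, 62, 65, 77, 86, 88, 88, 86, 95, 117]
0.065 [236.7 193.2]
0.08 [236.  190.4]
0.1 [234.9 186.6]
0.12 [233.9 182.7]
0.14 [232.8 178.6]
8.9667 [-1.004, 0.653, 1.809, 1.207, 1.066, -0.769] [0.5709, -0.2667, 0.2058] [0.8602, 0.2142, 0.4485, -0.1137] 0.253 68.88120342046022 [-0.2  0.3 -2.5]
```

```bash
python3 -c "
from h import *
print(R.from_quat(manip.sense()['tool_rot']).inv().apply([-.0016,.0035,-.002]).round(5))"
```

```text
[-0.00152 -0.00383  0.00134]
```

Emit:
servo_tool:
  rows:
    - [[0,0,0,-0.0008,-0.0019,0.0007,-1],[0,0,0,-0.0008,-0.0019,0.0006,-1],[0,0,0,0,0,0,-1],[0,0,0,0,0,0,-1]]

```text
t: 9.3
tcp_pos: [0.5691, -0.263, 0.2035]
tool_rot: [0.86, 0.214, 0.448, -0.114]
force: [-0.4, -0.2, -1.6]
finger_gap: 0.253
gripper_force: 68.9
```

```bash
python3 log.py; python3 - <<'E'
from path import *
A=np.mean([manip.snapshot("scene").astype(float) for _ in range(6)],0);g=A.mean(2)
for v in range(178,197): print(v,g[v,226:248].round(0).astype(int).tolist())
cv2.imwrite("pics/s7.png",cv2.resize(A[165:205,215:255].astype(np.uint8),(560,560),interpolation=cv2.INTER_CUBIC))
E
python3 log.py
```

```text
9.3 [-1.003, 0.655, 1.82, 1.213, 1.062, -0.781] [0.5691, -0.263, 0.2035] [0.8603, 0.2141, 0.4484, -0.1141] 0.253 68.88137564063072 [-0.4 -0.2 -1.6]
178 [100, 100, 99, 90, 78, 68, 67, 68, 72, 81, 93, 97, 98, 99, 99, 100, 98, 96, 95, 95, 95, 97]
179 [101, 102, 102, 99, 92, 82, 77, 77, 75, 82, 93, 96, 97, 96, 97, 97, 96, 96, 95, 95, 96, 95]
180 [100, 102, 102, 102, 96, 85, 81, 80, 77, 80, 91, 95, 96, 95, 96, 94, 92, 94, 95, 93, 96, 97]
181 [100, 101, 100, 100, 97, 90, 82, 80, 79, 78, 86, 96, 95, 97, 99, 100, 100, 100, 98, 100, 102, 104]
182 [101, 100, 100, 98, 96, 93, 84, 81, 80, 78, 85, 95, 98, 106, 118, 119, 118, 115, 114, 118, 120, 122]
183 [100, 99, 97, 98, 98, 94, 85, 82, 79, 78, 84, 95, 100, 110, 127, 129, 122, 116, 119, 125, 130, 134]
184 [100, 100, 99, 98, 99, 95, 87, 82, 80, 80, 83, 94, 99, 105, 115, 115, 109, 103, 108, 120, 131, 136]
185 [99, 101, 100, 99, 100, 97, 90, 83, 81, 81, 86, 92, 100, 101, 101, 100, 97, 97, 105, 122, 132, 134]
186 [100, 101, 101, 100, 99, 98, 93, 83, 81, 82, 85, 92, 98, 99, 96, 96, 95, 98, 110, 127, 133, 134]
187 [101, 102, 103, 100, 99, 98, 94, 86, 8
[... 437 characters left out ...]
 90, 100, 117, 131, 135, 137, 138, 137]
192 [126, 108, 102, 101, 99, 94, 87, 81, 82, 86, 86, 89, 92, 88, 88, 91, 101, 113, 122, 133, 136, 138]
193 [133, 112, 102, 99, 93, 83, 74, 73, 80, 90, 96, 101, 102, 93, 87, 86, 86, 92, 104, 121, 136, 138]
194 [141, 124, 104, 94, 83, 73, 68, 72, 85, 97, 106, 113, 108, 93, 88, 84, 77, 82, 90, 110, 133, 138]
195 [145, 133, 108, 86, 71, 66, 67, 75, 89, 106, 113, 113, 105, 91, 87, 82, 74, 80, 85, 100, 124, 135]
196 [141, 135, 112, 81, 64, 64, 66, 72, 87, 101, 106, 104, 97, 88, 83, 74, 70, 81, 86, 95, 114, 131]
9.6 [-1.003, 0.655, 1.819, 1.213, 1.062, -0.781] [0.5693, -0.2634, 0.2037] [0.8602, 0.2142, 0.4485, -0.1137] 0.254 68.88092949986458 [ 0.3  0.9 -1.7]
```

View pics/s7.png

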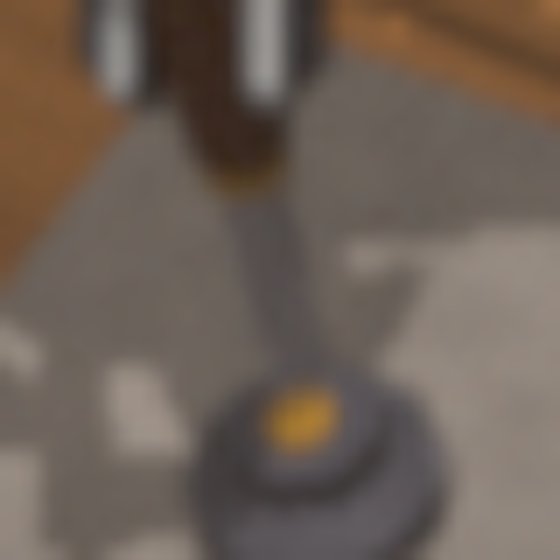

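```bash
python3 -c "
from h import *
s=manip.camera_info('scene')
for z in (.075,.08,.085):
  b=np.array([.5695,-.265,z]);print(z,proj(s,b+[0,0,.072]+np.array([.0069,.0073,0])),proj(s,b+np.array([.0048,.0051,0])))
print(proj(s,np.array([.5695,-.265,.065])+np.array([.0055,.0058,0])),proj(s,np.array([.5695,-.265,.065])-np.array([.0055,.0058,0])))
"
```

```text
0.075 [233.08691407 179.70644186] [236.69687135 193.01862354]
0.08 [232.80846607 178.67875547] [236.44405453 192.08446251]
0.085 [232.52806724 177.64395541] [236.18955625 191.14416001]
[237.253646   195.11056952] [236.2217556  191.26283434]
```

The tip is centred over the rivet in the scene view (shank at column 235.7, expected 235.6). It is about 15 mm above the rivet and touches nothing, so I'm handing in.

```bash
python3 -c "
from station import manip
print(manip.sign_off())"
```

```text
the job is handed in; nothing more can be done
None
```

The job is handed in with the rivet setter still held upright in the gripper, within about a degree of vertical. By my camera measurements its tip is centred to within a few millimetres over the rivet and about 15 mm above it; I saw no contact with rivet or anvil, and the other tools are still in the block.

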